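# Slide the bar under the bridge onto the indicator plunger

## Robot

A 7-joint arm with a two-finger parallel gripper is mounted at the origin on a cart in front of the work surface, level with it; the furniture and walls round the work are solid. World frame = base frame: x ahead of the robot, y to its left, z up, the work surface at z = 0. Lengths are in m, angles in rad, forces in N, time in s.
With the tool pointing down it reaches from about 0.4 to 0.85 m from the base axis. Payload 10.4 kg.
Tool frame: the origin (TCP) lies at the very end of the fingers, on their centre line; the grasp point (between the pads) lies 19 mm behind it (grip_point_offset is the distance from the TCP to the grasp point, in m); z points along the fingers, y is the line along which they close (so a half turn about z gives the same grasp; the last joint's range is limited). The gripper opens to 87 mm and grips with 3 to 60 N. Pads are 19 mm wide; open, the fingers measure 117 mm over their backs; the gripper's body (75 mm by 190 mm) begins 51 mm behind the grasp point.
Start: joints at [1.137, 0.332, -0.065, 1.46, 0.022, 1.35, -0.088], TCP at [0.25, -0.573, 0.223] pointing down, gripper open.
Joint ranges: [-2.6, 2.6], [-0.5, 2.12], [-1.47, 1.34], [0.16, 2.42], [-1.27, 4.41], [0.06, 2.06], [-2.6, 2.6]. Speed limits (rad/s): [2.22, 2.22, 2.79, 2.79, 3.14, 3.14, 3.14].

## Interface

Orientations are given as a unit quaternion [x, y, z, w].
In Python, from bench import * gives the robot as it stands.
- The arm moves only by the tool play_rows, never from a script. Its argument "increments" is text: rows parted by semicolons, each of 7 numbers parted by spaces: the turn, a rotation vector about the tool's x, y, z in rad, then the shift along the tool's x, y, z in m, then the opening, from 0 (shut) to 1 (fully open). A call has 1 to 8 rows; each row is the pose to reach, as a shift and turn from the pose commanded when the call began, along the tool's axes at that moment; what a row does not reach only later rows make up. A row lasts 1/10 s, in which the tool goes at most 50 mm and 8.59 degrees, less where a joint would pass 70% of its speed; a pose out of reach is approached as far as the arm can. A call with a gripper value outside its range is refused whole. The fingers move at their own pace and stop on an object; "grip_force" is the grip in N (left out, the last holds). Time passes only in rows, so rows that repeat a pose let the fingers close. It gives the time, the measured TCP pose, the force, the opening and the grip force at its end, in the units of the state.
- read_state(): the state, without advancing time (a new reading comes with each control period).
- camera(name): name is "scene" or "top" or "wrist"; returns a dict with "color" (384x512x3 uint8, red, green, blue), "fx", "fy", "cx", "cy" (pixels), "camera_from_world" (4x4, takes a point from world to camera coordinates); the wrist camera has in their place "mount" (4x4, takes a point from camera to tool coordinates, whose origin is the TCP and whose axes are the flange's). Camera axes: x right, y down, z forward; pixel columns grow to the right and rows downward; lengths in m; the calibration is good to about 2 mm. A picture is of the moment at which its call begins: read the wrist's pose just before it. There is no depth.
- close_job(): hands the job in; it is judged then, once.
The state is a dict: "time": time; "joint_positions": joint angles; "joint_vel": joint speeds; "joint_torque": joint torques, N m; "ee_pos": TCP position; "eef_rot": TCP orientation; "ft_force": force on the tool from outside, world axes, zero at the start; "torque": the same for the moment, N m; "width": finger opening in m; "grip_force": force on a finger pad.
Only numpy, scipy, OpenCV 4.12 (cv2) and the standard library are available. Lean on these libraries where they do the work, as an engineer would, in place of code of your own. Each camera call takes 0.05 s, during which the arm holds its last target. There are 200 camera calls.

## Task

One of the two steel bars is low enough to pass under the bridge of the measuring bed. Lay it flat on the bed at the bridge's open side, slide it through under the bridge, and draw it on until its front end holds the indicator's plunger pressed in about half of its travel; leave it lying there. Leave the higher bar, the torch and the pressure gauge where they are.

Things in the scene. Friction and masses are not known exactly. Their poses are not given: they have to be found in the camera images.
- low_bar: plain steel bar, 170 mm long (its y axis), 28 mm wide (x), 22 mm high (z), about 0.6 kg, with a dark line round its middle; both ends are alike, so either may lead. Origin: centre of its underside. It starts on the table in front of the bed.
- high_bar: the other steel bar: 170 mm long (y), 28 mm wide (x) but 40 mm high (z): too big for the bridge. Origin: centre of its underside. It starts beside the low bar, either way round. A bystander.
- bed: fixed grey plate, 500 mm long (its y axis, roughly to the robot's left), 60 mm wide (x), 12 mm thick, flat on the table. Origin: centre of its underside.
- bridge: fixed dark steel bridge across the bed; origin at the middle of its opening, on the bed's top face (12 mm above the table). The opening runs along y: 33 mm wide (x), 26 mm high, 50 mm deep (y -25 to +25 mm), no lead-in; outside 65 mm wide, 38 mm high. The indicator is on the +y side; the -y side is open, with over 200 mm of bed.
- far_face (a point): middle of the bridge's +y face, on the bed's top face; y points along the travel. The plunger's free tip stands 112 to 140 mm from here along +y, over the bed's middle line, 11 mm above the bed, different each time and not measured: find it by touch or by the plunger's reading. The indicator's block begins 22 mm behind the free tip and is 47 mm high.
- plunger (a joint): reading of the indicator's sprung plunger (14 mm disc tip, pointing at the bridge) in m: 0 = free, fully out; 0.014 = pressed right in along +y, against a hard end. Pressing takes about 1 N at first and 1.6 N at the end, less than the friction under the bar, so the bar stays when let go.
- torch: black torch, 103 mm long, 31 mm thick, lying at the right; a bystander. Origin: centre of its underside.
- test_gauge: black round pressure gauge lying on its back at the left, 99 x 67 x 33 mm; a bystander. Origin: centre of its underside.

How it is judged:
On the way:
1. the low bar lies flat on the bed under the bridge, its front end standing out more than 30 mm on the far side, the plunger still free (z of low_bar in the frame of bridge between -0.004 and 0.004 m and x of low_bar in the frame of bridge between -0.006 and 0.006 m and angle between the y axis of low_bar and the y axis of bridge, either way round below 0.1 rad and y of low_bar in the frame of bridge above -0.03 m and value of joint plunger below 0.001 m), for 0.1 s.
At the end, for the whole second after the job is handed in: The low bar lies at rest flat on the bed, still partly under the bridge and in line with it (0.1 rad), its middle 40 to 110 mm beyond the bridge's middle, and holds the plunger pressed in by 3.5 to 10.5 mm of its 14 mm (z of low_bar in the frame of bridge between -0.004 and 0.004 m and x of low_bar in the frame of bridge between -0.006 and 0.006 m and angle between the y axis of low_bar and the y axis of bridge, either way round below 0.1 rad and y of low_bar in the frame of bridge between 0.04 and 0.11 m and value of joint plunger between 0.0035 and 0.0105 m and linear speed of low_bar below 0.01 m/s); the robot touches nothing.
It fails at once if the higher bar is moved more than 30 mm (distance of high_bar from where it was at the start of the episode above 0.03 m).
It fails at once if the torch is moved more than 30 mm (distance of torch from where it was at the start of the episode above 0.03 m).
It fails at once if the pressure gauge is moved more than 30 mm (distance of test_gauge from where it was at the start of the episode above 0.03 m).
It also fails if it takes over 58 s, if anything falls off the work surface, if the arm or the gripper's body presses on something with over 40 N, if the wrist force passes 120 N, or if a joint passes its speed limit or range.

## Working session

There is one attempt and no reset: what is moved stays moved. The work goes in short steps, Python scripts to look and compute and a tool call to move; the robot and the scene stay as the last step left them, time stands still between calls to the robot, and variables do not carry over. Pictures are saved under pics/ and viewed, at most 11 in all, crops included, and the job is handed in when it is done.

Besides the shell and the picture viewer there is one more tool, called after "Emit:" as name(argument=value, ...) on one line, values as JSON. play_rows: Moves the arm, as the interface text tells. Its arguments: {"type":"object","properties":{"increments":{"type":"string"},"grip_force":{"type":"number"}},"required":["increments"]}

```bash
mkdir -p pics; ls
python3 - <<'E'
from bench import *
import cv2, json, numpy as np
s=read_state(); print({k:np.round(v,4).tolist() for k,v in s.items()})
for n in ("top","scene"):
    c=camera(n); cv2.imwrite(f"pics/{n}0.png",c["color"][:,:,::-1])
    np.savez(f"{n}0.npz",**c)
    print(n,c["fx"],c["fy"],c["cx"],c["cy"],np.round(c["camera_from_world"],4).tolist())
print(np.round(camera("wrist")["mount"],4).tolist())
E
```

```text
pics
{'time': 0.0, 'joint_positions': [1.1374, 0.3329, -0.0647, 1.461, 0.0216, 1.3499, -0.0885], 'joint_vel': [-0.0007, 0.0006, 0.002, 0.0007, 0.0003, 0.0017, 0.0016], 'joint_torque': [0.0004, -62.3263, 0.0248, -38.9893, -0.0614, 0.0398, 0.0002], 'ee_pos': [0.2494, -0.5726, 0.2217], 'eef_rot': [0.979, 0.204, -0.0002, -0.0007], 'ft_force': [0.0951, -0.5714, -0.6846], 'torque': [0.0185, -0.0473, -0.0741], 'grip_force': 0.0, 'width': 0.087}
top 388.9776164562182 388.9776164562182 261.5431731679567 191.09932582282497 [[-0.0263, -0.9996, -0.0067, 0.0397], [-0.9976, 0.0267, -0.0635, 0.4937], [0.0637, 0.005, -0.998, 1.3315], [0.0, 0.0, 0.0, 1.0]]
scene 363.55626548639435 363.55626548639435 249.39923397702742 188.60749275822042 [[-0.6578, -0.7531, -0.0118, 0.331], [-0.5366, 0.4796, -0.6943, 0.2865], [0.5285, -0.4504, -0.7196, 1.0523], [0.0, 0.0, 0.0, 1.0]]
[[0.001, -0.9521, -0.3058, 0.0839], [1.0, 0.0009, 0.0004, 0.0016], [-0.0001, -0.3058, 0.9521, -0.1609], [0.0, 0.0, 0.0, 1.0]]
```

View pics/top0.png

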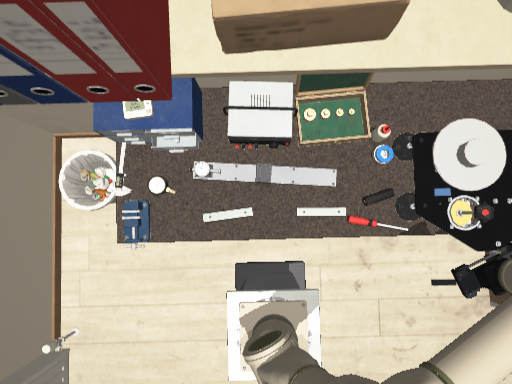

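View pics/scene0.png

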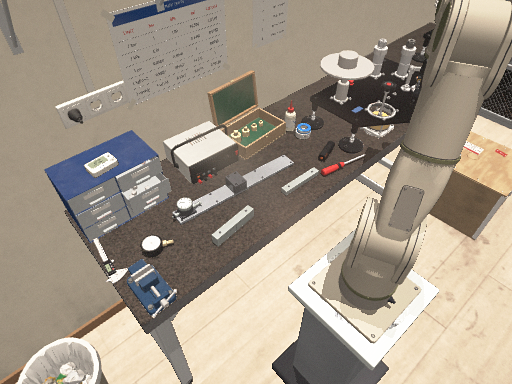

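The top view shows bars at about (228,214) and (321,212), and the bed from (193,170) to (337,178) with the bridge at (263,173) and the indicator on the left. In the scene view the left bar (232,225) looks taller than the right one (300,180). I'll triangulate to check.

```bash
cat > h.py <<'E'
import numpy as np, cv2
def ray(c,uv,T=None):
    """origin and direction in world of a pixel; T = world_from_camera for wrist"""
    if T is None: T=np.linalg.inv(c["camera_from_world"])
    d=np.array([(uv[0]-c["cx"])/c["fx"],(uv[1]-c["cy"])/c["fy"],1.])
    return T[:3,3],T[:3,:3]@d
def onz(c,uv,z,T=None):
    o,d=ray(c,uv,T); return o+d*(z-o[2])/d[2]
def tri(c1,u1,c2,u2):
    o1,d1=ray(c1,u1);o2,d2=ray(c2,u2)
    s=np.linalg.lstsq(np.c_[d1,-d2],o2-o1,rcond=None)[0]
    p,q=o1+s[0]*d1,o2+s[1]*d2
    return (p+q)/2,np.linalg.norm(p-q)
E
python3 - <<'E'
from h import *
t=dict(np.load("top0.npz"));s=dict(np.load("scene0.npz"))
def blobs(c,th,roi):
    g=cv2.cvtColor(c["color"],cv2.COLOR_RGB2GRAY)
    m=np.zeros_like(g);x0,y0,x1,y1=roi
    hsv=cv2.cvtColor(c["color"],cv2.COLOR_RGB2HSV)
    m[y0:y1,x0:x1]=((g>th)&(hsv[...,1]<60))[y0:y1,x0:x1]
    m=cv2.morphologyEx(m*255,cv2.MORPH_CLOSE,np.ones((3,3)))
    return [cv2.minAreaRect(k) for k in cv2.findContours(m,0,2)[0] if cv2.contourArea(k)>150]
for c,n,roi in ((t,"top",(195,200,350,225)),(t,"topbed",(185,155,345,192)),(s,"scene",(205,160,322,250))):
  for th in (110,150,):
    for r in blobs(c,th,roi):
        p=cv2.boxPoints(r); print(n,th,np.round(r[0],1),np.round(r[1],1),round(r[2],1))
        if n[:3]=="top":
            for z in ((.022,.04) if n=="top" else (.012,)):
                w=np.array([onz(t,q,z)[:2] for q in p]); print("   z",z,w.round(3).tolist(),"c",w.mean(0).round(3),np.round([np.linalg.norm(w[0]-w[1]),np.linalg.norm(w[1]-w[2])],3))
a=cv2.resize(s["color"][165:255,170:330],None,fx=5,fy=5,interpolation=2)
cv2.imwrite("pics/sc1.png",a[:,:,::-1])
E
```

```text
top 110 [321. 211.] [ 8. 48.] 90.0
   z 0.022 [[0.436, -0.094], [0.432, -0.259], [0.404, -0.257], [0.409, -0.093]] c [ 0.42  -0.176] [0.165 0.027]
   z 0.04 [[0.436, -0.092], [0.432, -0.255], [0.404, -0.254], [0.409, -0.091]] c [ 0.42  -0.173] [0.163 0.027]
top 110 [227.3 214.2] [ 8.9 50. ] 82.3
   z 0.022 [[0.424, 0.233], [0.442, 0.062], [0.412, 0.059], [0.393, 0.23]] c [0.418 0.146] [0.172 0.031]
   z 0.04 [[0.424, 0.231], [0.442, 0.062], [0.412, 0.058], [0.393, 0.227]] c [0.418 0.144] [0.17 0.03]
top 150 [321. 211.] [ 8. 48.] 90.0
   z 0.022 [[0.436, -0.094], [0.432, -0.259], [0.404, -0.257], [0.409, -0.093]] c [ 0.42  -0.176] [0.165 0.027]
   z 0.04 [[0.436, -0.092], [0.432, -0.255], [0.404, -0.254], [0.409, -0.091]] c [ 0.42  -0.173] [0.163 0.027]
top 150 [227.3 214.2] [ 8.6 49.8] 82.1
   z 0.022 [[0.423, 0.233], [0.442, 0.063], [0.412, 0.06], [0.394, 0.229]] c [0.418 0.146] [0.171 0.03 ]
   z 0.04 [[0.423, 0.23], [0.441, 0.062], [0.412, 0.059], [0.394, 0.227]] c [0.418 0.144] [0.169 0.029]
topbed 110 [262.6 172.8] [147.4  19. ] 3.2
   z 0.012 [[0.547, 0.28], [0.613, 0.275], [0.571, -0.237], [0.505, -0.231]] c [0.559 0.022] [0.067 0.514]
topbed 150 [303.3 175.6] [65.2 17.5] 3.1
   z 0.012 [[0.524, -0.005], [0.585, -0.01], [0.566, -0.236], [0.505, -0.23]] c [ 0.545 -0.12 ] [0.061 0.227]
topbed 150 [223.6 171.1] [63.4 17.7] 3.6
   z 0.012 [[0.547, 0.27], [0.609, 0.265], [0.589, 0.044], [0.527, 0.05]] c [0.568 0.157] [0.062 0.222]
scene 110 [233.2 223.8] [13.4 50.7] 49.4
scene 110 [291.  226.5] [45. 60.] 90.0
scene 110 [216.6 196.6] [14.6 33.2] 61.7
scene 110 [300.2 179.9] [ 9.2 40.5] 56.8
scene 110 [259.1 168.8] [23.3 66.1] 61.7
scene 150 [232.2 221.7] [ 7.4 48.1] 50.7
scene 150 [291.  226.5] [45. 60.] 90.0
scene 150 [216.2 195.8] [12.9 32.2] 61.9
scene 150 [299.8 178.8] [ 6.4 40. ] 57.1
scene 150 [267.3 169. ] [12.1 51.9] 61.9
```

View pics/sc1.png

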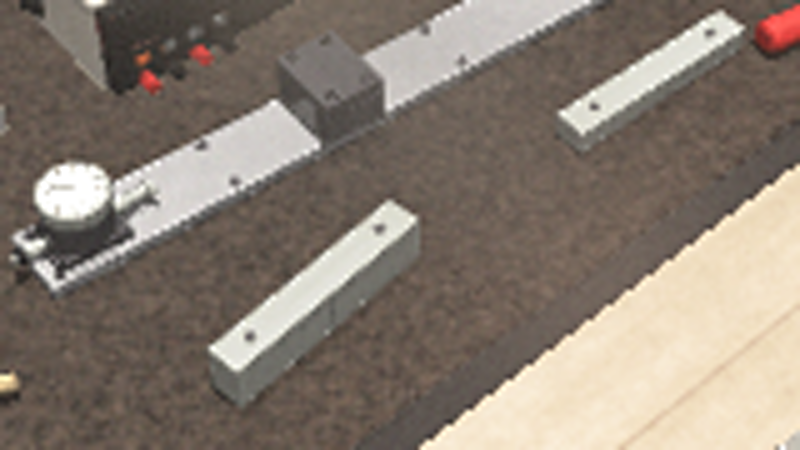

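The right bar, with its top face at (300,179) in the scene view, is clearly the thin one; the left bar is nearly twice as tall. The dial stands at the left end of the bed. So the low bar is near (0.42,-0.175). I'll go above it and look from close by.

```bash
cat >> h.py <<'E'
from scipy.spatial.transform import Rotation as R
def down(yaw):
    "tool pointing down, tool x at this yaw in world"
    c,s=np.cos(yaw),np.sin(yaw)
    return R.from_matrix(np.array([[c,s,0],[s,-c,0],[0,0,-1]]))
def inc(st,pos,yaw):
    r=R.from_quat(st["eef_rot"])
    return np.r_[(r.inv()*down(yaw)).as_rotvec(), r.inv().apply(np.array(pos)-st["ee_pos"])].round(4)
def twc(st,c):
    T=np.eye(4);T[:3,:3]=R.from_quat(st["eef_rot"]).as_matrix();T[:3,3]=st["ee_pos"];return T@c["mount"]
E
python3 - <<'E'
from h import *; from bench import *
print(inc(read_state(),[.47,-.12,.30],1.49))
E
```

```text
[-9.0000e-04 -5.0000e-04 -1.0792e+00  3.8300e-01 -3.2710e-01 -7.7700e-02]
```

Emit:
play_rows(increments="0 0 -0.14 0.05 -0.04 -0.04 1;0 0 -0.27 0.09 -0.08 -0.078 1;0 0 -0.4 0.14 -0.12 -0.078 1;0 0 -0.54 0.18 -0.16 -0.078 1;0 0 -0.67 0.22 -0.2 -0.078 1;0 0 -0.8 0.27 -0.24 -0.078 1;0 0 -0.94 0.31 -0.28 -0.078 1;0 0 -1.079 0.35 -0.31 -0.078 1")

```text
time: 0.95
ee_pos: [0.4097, -0.2239, 0.2997]
eef_rot: [0.733, 0.68, -0.0, 0.0]
ft_force: [1.3, -1.6, 0.4]
width: 0.0871
grip_force: 0.0
```

Emit:
play_rows(increments="0 0 0 0.01 -0.03 0 1;0 0 0 0.01 -0.03 0 1;0 0 0 0.01 -0.03 0 1")

```text
time: 1.25
ee_pos: [0.3802, -0.2137, 0.2998]
eef_rot: [0.735, 0.678, -0.0, 0.0]
ft_force: [-0.1, -0.6, 0.4]
width: 0.087
grip_force: 0.0
```

Run:
```python
from h import *; from bench import *
s=read_state(); print({k:np.round(s[k],4).tolist() for k in ("time","ee_pos","eef_rot","joint_positions")}, s["ft_force"])
c=camera("wrist"); np.savez("w1.npz",T=twc(s,c),**c); cv2.imwrite("pics/w1.png",c["color"][:,:,::-1])
```

```text
{'time': 1.25, 'ee_pos': [0.3802, -0.2137, 0.2998], 'eef_rot': [0.7353, 0.6777, -0.0002, 0.0005], 'joint_positions': [0.8561, -0.1058, -0.4095, 1.7776, -0.0415, 1.4605, 0.3717]} [-0.08950123 -0.64940425  0.37483315]
```

View pics/w1.png

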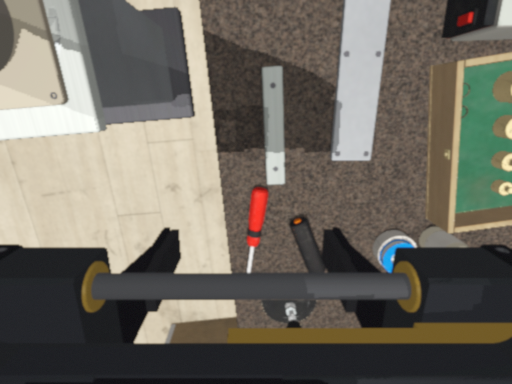

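The wrist view (up is +y) shows the low bar from (273,67) to (276,184), the bed's open end at (351,160), and the screwdriver and torch below them. I'll measure the bar here, then move to see the bridge.

```bash
cat >> h.py <<'E'
def rect(c,roi,th,sat=60):
    g=cv2.cvtColor(c["color"],cv2.COLOR_RGB2GRAY);h=cv2.cvtColor(c["color"],cv2.COLOR_RGB2HSV)
    m=np.zeros_like(g);x0,y0,x1,y1=roi
    m[y0:y1,x0:x1]=((g>th)&(h[...,1]<sat))[y0:y1,x0:x1]*255
    k=max(cv2.findContours(cv2.morphologyEx(m,cv2.MORPH_CLOSE,np.ones((5,5))),0,2)[0],key=cv2.contourArea)
    return cv2.boxPoints(cv2.minAreaRect(k)),k
def report(c,box,z):
    w=np.array([onz(c,q,z,c["T"])[:2] for q in box]);e=[w[1]-w[0],w[2]-w[1]];L=[np.linalg.norm(v) for v in e]
    v=e[int(np.argmax(L))];v=v*np.sign(v[1]);print("c",w.mean(0).round(4),"LxW",np.round(L,4),"yaw",round(float(np.arctan2(v[1],v[0])),4),w.round(3).tolist())
E
python3 - <<'E'
from h import *; from bench import *
c=dict(np.load("w1.npz"))
for th in (100,130,160):
    b,_=rect(c,(240,50,305,195),th); print(np.round(b).tolist()); report(c,b,.022)
print(inc(read_state(),[.47,.02,.30],1.49))
E
```

```text
[[240.0, 66.0], [301.0, 66.0], [301.0, 194.0], [240.0, 194.0]]
c [ 0.4118 -0.1842] LxW [0.0837 0.1851] yaw 1.5423 [[0.376, -0.089], [0.459, -0.095], [0.454, -0.28], [0.359, -0.273]]
[[263.0, 66.0], [281.0, 66.0], [285.0, 184.0], [266.0, 184.0]]
c [ 0.4172 -0.1767] LxW [0.0258 0.1689] yaw 1.555 [[0.406, -0.092], [0.432, -0.093], [0.43, -0.262], [0.4, -0.26]]
[[266.0, 151.0], [284.0, 151.0], [284.0, 184.0], [266.0, 184.0]]
c [ 0.4155 -0.2351] LxW [0.0269 0.0514] yaw 1.5246 [[0.404, -0.208], [0.43, -0.211], [0.428, -0.262], [0.4, -0.26]]
[ 0.0004  0.0005 -0.0013  0.2406  0.0701 -0.0004]
```

Emit:
play_rows(increments="0 0 0 0.05 0.015 0 1;0 0 0 0.1 0.03 0 1;0 0 0 0.15 0.045 0 1;0 0 0 0.2 0.06 0 1;0 0 0 0.24 0.07 0 1;0 0 0 0.24 0.07 0 1")

```text
time: 1.9
ee_pos: [0.471, 0.0266, 0.2997]
eef_rot: [0.732, 0.681, 0.001, -0.001]
ft_force: [-0.8, -0.5, -0.1]
width: 0.0871
grip_force: 0.0
```

Run:
```python
from h import *; from bench import *
s=read_state(); print({k:np.round(s[k],4).tolist() for k in ("time","ee_pos","eef_rot","joint_positions")}, s["ft_force"])
c=camera("wrist"); np.savez("w2.npz",T=twc(s,c),**c); cv2.imwrite("pics/w2.png",cv2.resize(c["color"],None,fx=1.5,fy=1.5,interpolation=2)[:,:,::-1])
```

```text
{'time': 1.9, 'ee_pos': [0.471, 0.0266, 0.2997], 'eef_rot': [0.7324, 0.6809, 0.0015, -0.0009], 'joint_positions': [0.6086, -0.007, -0.7433, 1.689, -0.008, 1.4564, -0.2066]} [-0.81341822 -0.50220375 -0.09761082]
```

View pics/w2.png

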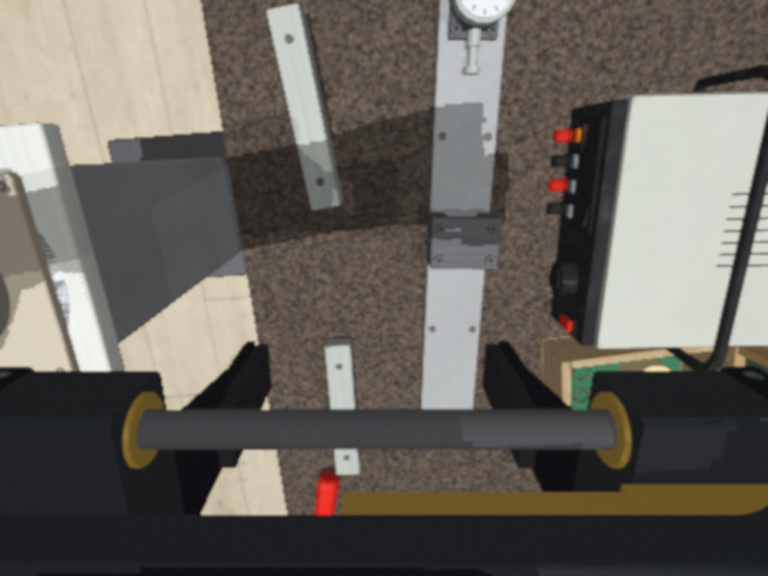

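The view (1.5x scale) shows the bridge top at (430–499, 214–268), the bed edges on both sides of it, the indicator tip at about (472,70), and the instrument box's terminals at x≈550. I'll measure these.

Run:
```python
from h import *
c=dict(np.load("w2.npz"));t=dict(np.load("top0.npz"))
W=lambda u,v,z: onz(c,(u/1.5,v/1.5),z,c["T"]).round(4)
g=cv2.cvtColor(c["color"],cv2.COLOR_RGB2GRAY).astype(float)
# bed edges by strongest gradients per row, subpixel centroid
L=[];Rr=[]
for r in list(range(92,138,4))+list(range(186,262,4)):
    d=np.gradient(cv2.GaussianBlur(g,(3,3),0)[r]); 
    a=slice(274,298); i=274+np.argmax(d[a]); b=slice(308,342); j=308+np.argmin(d[b])
    sub=lambda k:k+np.dot(np.arange(-2,3),abs(d[k-2:k+3]))/abs(d[k-2:k+3]).sum()
    L.append(onz(c,(sub(i),r),.012,c["T"])[:2]);Rr.append(onz(c,(sub(j),r),.012,c["T"])[:2])
def fit(P):
    P=np.array(P)
    for _ in range(4):
        q=np.polyfit(P[:,1],P[:,0],1);e=abs(P[:,0]-np.polyval(q,P[:,1]));P=P[e<max(.001,2*np.median(e))]
    return q,e.max(),len(P)
l,r=fit(L),fit(Rr);print("bed edges x=a*y+b",l,r,"width",r[0][1]-l[0][1],"mid",(l[0]+r[0])/2)
for n,p in dict(tl=(432,214),tr=(499,216),br=(497,268),bl=(430,265)).items(): print("bridge",n,W(*p,.05))
for n,p in dict(s1=(438,228),s2=(490,228),s3=(490,259),s4=(438,259)).items(): print("screw",n,W(*p,.05))
print("tip",W(472,72,.023)," block edge",W(472,38,.059))
print("fx",c["fx"],"cam",c["T"][:3,3].round(3))
o1,d1=ray(c,(632/1.5,97/1.5),c["T"]);o2,d2=ray(t,(229,136))
s=np.linalg.lstsq(np.c_[d1,-d2],o2-o1,rcond=None)[0];print("box corner",o1+s[0]*d1,o2+s[1]*d2)
for z in (.03,.06,.09): print("term",z,W(549,186,z),W(550,209,z), "white edge",W(632,97,z),W(594,345,z),"foot edge",W(560,330,0.0))
for th in (125,135):
    b,_=rect(c,(216,228,240,318),th);print(b.round(1).tolist())
    report(c,b,.022)
```

```text
bed edges x=a*y+b (array([0.08069067, 0.52276957]), np.float64(0.000409241026766094), 31) (array([0.08074602, 0.58304967]), np.float64(0.0005515120470144241), 31) width 0.060280099948281096 mid [0.08071835 0.55290962]
bridge tl [0.5244 0.0474 0.05  ]
bridge tr [0.5863 0.0411 0.05  ]
bridge br [ 0.5849 -0.0087  0.05  ]
bridge bl [ 0.5209 -0.0011  0.05  ]
screw s1 [0.5296 0.034  0.05  ]
screw s2 [0.578  0.0305 0.05  ]
screw s3 [0.5782 0.0007 0.05  ]
screw s4 [0.5287 0.0043 0.05  ]
tip [0.5677 0.1679 0.023 ]  block edge [0.5604 0.188  0.059 ]
fx 294.94941532988634 cam [0.477 0.109 0.461]
box corner [0.67426303 0.13201059 0.09535519] [0.67402679 0.12845534 0.09500035]
term 0.03 [0.6387 0.063  0.03  ] [0.6407 0.0411 0.03  ] white edge [0.7095 0.1362 0.03  ] [ 0.6941 -0.1069  0.03  ] foot edge [ 0.6696 -0.1005  0.    ]
term 0.06 [0.6275 0.0662 0.06  ] [0.6293 0.0458 0.06  ] white edge [0.6933 0.1343 0.06  ] [ 0.679  -0.0919  0.06  ] foot edge [ 0.6696 -0.1005  0.    ]
term 0.09 [0.6162 0.0693 0.09  ] [0.6179 0.0505 0.09  ] white edge [0.6772 0.1324 0.09  ] [ 0.6639 -0.0769  0.09  ] foot edge [ 0.6696 -0.1005  0.    ]
[[215.6999969482422, 230.3000030517578], [233.39999389648438, 229.0], [236.39999389648438, 271.8999938964844], [218.6999969482422, 273.20001220703125]]
c [ 0.4186 -0.1302] LxW [0.0289 0.08  ] yaw 1.5463 [[0.405, -0.09], [0.434, -0.09], [0.432, -0.17], [0.402, -0.17]]
[[215.89999389648438, 230.5], [233.10000610351562, 228.89999389648438], [237.0, 271.79998779296875], [219.8000030517578, 273.3999938964844]]
c [ 0.4192 -0.1303] LxW [0.0282 0.0801] yaw 1.5638 [[0.406, -0.091], [0.434, -0.09], [0.433, -0.17], [0.404, -0.171]]
```

Everything agrees. The bed is 60.3 mm wide with yaw 1.490, its middle line is x=0.5529+0.0807y, and the bridge centre is about (0.5545,0.018). The low bar is at (0.4175,-0.1767) with yaw 1.553. The box front is at x≈0.67, so the gripper body clears it. I'll grasp the bar at its middle.

Run:
```python
from h import *; from bench import *
print(inc(read_state(),[.4175,-.1767,.06],1.553))
```

```text
[-2.000e-04 -1.900e-03 -5.830e-02 -2.035e-01 -3.760e-02  2.391e-01]
```

Emit:
play_rows(increments="0 0 -0.058 -0.05 -0.01 0 1;0 0 -0.058 -0.1 -0.02 0.02 1;0 0 -0.058 -0.15 -0.03 0.05 1;0 0 -0.058 -0.19 -0.038 0.09 1;0 0 -0.058 -0.2035 -0.038 0.13 1;0 0 -0.058 -0.2035 -0.038 0.18 1;0 0 -0.058 -0.2035 -0.038 0.22 1;0 -0.002 -0.058 -0.2035 -0.038 0.239 1")

```text
time: 2.75
ee_pos: [0.4119, -0.1806, 0.0561]
eef_rot: [0.716, 0.698, -0.002, -0.002]
ft_force: [-0.9, -0.2, 0.5]
width: 0.0868
grip_force: 0.0
```

Run:
```python
from h import *; from bench import *
s=read_state(); print(s["ee_pos"],s["time"],inc(s,[.4175,-.1767,.004],1.553))
```

```text
[ 0.41189238 -0.18064262  0.05609573] 2.75 [-0.0056 -0.0007 -0.0088  0.0041  0.0058  0.0521]
```

Emit:
play_rows(increments="0 0 0 0 0 0 1;0 0 0 0 0 0 1;0 0 0 0 0 0 1")

```text
time: 3.05
ee_pos: [0.4163, -0.1807, 0.0622]
eef_rot: [0.716, 0.699, -0.0, 0.002]
ft_force: [0.2, 0.4, 1.7]
width: 0.087
grip_force: 0.0
```

Run:
```python
from h import *; from bench import *
s=read_state(); print(s["ee_pos"],s["time"],inc(s,[.4175,-.1767,.004],1.553))
```

```text
[ 0.41634427 -0.18067127  0.06224414] 3.05 [ 0.0023  0.0032 -0.0061  0.0042  0.0009  0.0582]
```

Emit:
play_rows(increments="0.002 0.002 -0.005 0.004 0.001 0.02 1;0.002 0.002 -0.005 0.004 0.001 0.04 1;0.002 0.002 -0.005 0.004 0.001 0.05 1;0.002 0.002 -0.005 0.004 0.001 0.056 1;0.002 0.002 -0.005 0.004 0.001 0.056 1;0.002 0.002 -0.005 0.004 0.001 0.056 1")

```text
time: 3.65
ee_pos: [0.4169, -0.1761, 0.0054]
eef_rot: [0.713, 0.701, -0.001, -0.0]
ft_force: [-0.1, 0.0, -0.7]
width: 0.0868
grip_force: 0.0
```

Emit:
play_rows(increments="0 0 0 0 0 0 0.6;0 0 0 0 0 0 0.4;0 0 0 0 0 0 0.2;0 0 0 0 0 0 0.1;0 0 0 0 0 0 0;0 0 0 0 0 0 0", grip_force=40)

```text
time: 4.25
ee_pos: [0.4164, -0.1759, 0.0046]
eef_rot: [0.713, 0.701, -0.001, -0.001]
ft_force: [0.5, 1.0, -0.2]
width: 0.0468
grip_force: 0.0
```

Emit:
play_rows(increments="0 0 0 0 0 0 0;0 0 0 0 0 0 0;0 0 0 0 0 0 0;0 0 0 0 0 0 0;0 0 0 0 0 0 0;0 0 0 0 0 0 0")

```text
time: 4.85
ee_pos: [0.4165, -0.1758, 0.0047]
eef_rot: [0.713, 0.701, -0.001, -0.001]
ft_force: [2.0, -0.1, -1.6]
width: 0.0277
grip_force: 40.0
```

Emit:
play_rows(increments="0 0 0 0 0 -0.01 0;0 0 0 0 0 -0.03 0;0 0 0 0 0 -0.06 0;0 0 0 0 0 -0.06 0;0 0 0 0 0 -0.06 0")

```text
time: 5.35
ee_pos: [0.4161, -0.176, 0.0646]
eef_rot: [0.714, 0.701, -0.001, -0.0]
ft_force: [-0.2, 0.1, -5.8]
width: 0.0277
grip_force: 40.0
```

Run:
```python
from h import *; from bench import *
s=read_state(); print(s["ee_pos"],s["time"],s["ft_force"],inc(s,[.545,-.100,.06],1.490))
```

```text
[ 0.4161297  -0.17603931  0.06463654] 5.35 [-0.23482367  0.10553559 -5.76987969] [-0.002   0.0008  0.0625  0.0784  0.1275  0.0043]
```

Emit:
play_rows(increments="0 0 0.02 0.02 0.03 0 0;0 0 0.04 0.04 0.06 0 0;0 0 0.0625 0.06 0.1 0 0;-0.002 0 0.0625 0.0784 0.1275 0 0;-0.002 0 0.0625 0.0784 0.1275 0.004 0;-0.002 0 0.0625 0.0784 0.1275 0.004 0;-0.002 0 0.0625 0.0784 0.1275 0.004 0")

```text
time: 6.05
ee_pos: [0.5437, -0.1003, 0.0589]
eef_rot: [0.735, 0.678, -0.001, -0.001]
ft_force: [-1.6, -1.0, -5.8]
width: 0.0274
grip_force: 40.0
```

Run:
```python
from h import *; from bench import *
s=read_state(); print(s["ee_pos"],s["time"],s["ft_force"],inc(s,[.545,-.100,.0185],1.490))
c=camera("wrist"); np.savez("w3.npz",T=twc(s,c),**c); cv2.imwrite("pics/w3.png",cv2.resize(c["color"],None,fx=1.5,fy=1.5,interpolation=2)[:,:,::-1])
```

```text
[ 0.54372001 -0.10034198  0.05893941] 6.05 [-1.64947512 -0.95045429 -5.83388532] [-0.0031  0.0003 -0.0004  0.0005  0.0014  0.0404]
```

View pics/w3.png

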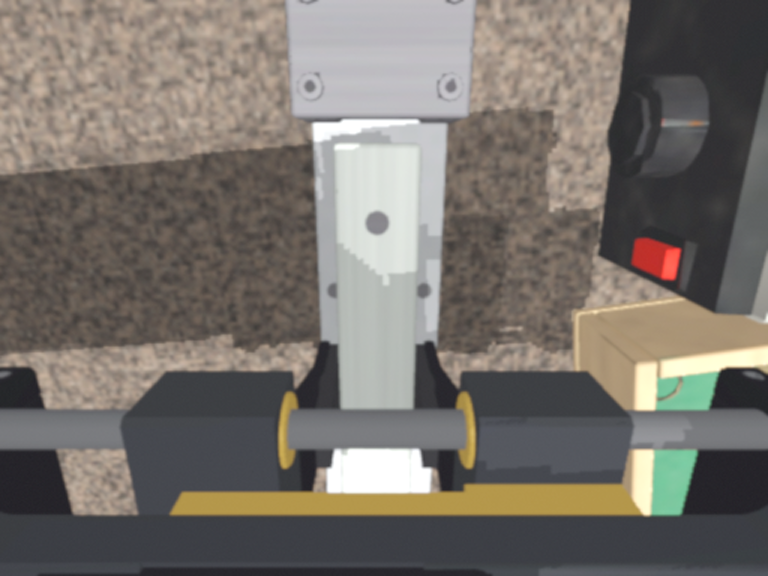

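The bar is held level and in line over the bed. Its front end is at (335–420,145) and the bridge's near edge is at row 118. I'll measure its lateral offset and yaw against the bed.

```bash
cat >> h.py <<'E'
def edges(c,rows,lo,hi,z,pol):
    "line x=a*y+b through the strongest edge of given polarity in columns lo..hi"
    g=cv2.GaussianBlur(cv2.cvtColor(c["color"],cv2.COLOR_RGB2GRAY),(3,3),0).astype(float);P=[]
    for r in rows:
        d=pol*np.gradient(g[r]);i=lo+int(np.argmax(d[lo:hi]));w=np.clip(d[i-2:i+3],0,None)
        P.append(onz(c,(i+np.dot(np.arange(-2,3),w)/w.sum(),r),z,c["T"])[:2])
    P=np.array(P)
    for _ in range(5):
        q=np.polyfit(P[:,1],P[:,0],1);e=abs(P[:,0]-np.polyval(q,P[:,1]));P=P[e<=max(.0007,2*np.median(e))]
    return q,len(P)
E
python3 - <<'E'
from h import *
c=dict(np.load("w3.npz"))
z=.0763
l,r=edges(c,range(98,145,2),219,231,z,1),edges(c,range(98,180,2),272,286,z,-1)
print("bar",l,r); yb=-.06
f=lambda q:np.polyval(q[0],yb)
print("bar w",f(r)-f(l),"mid",(f(r)+f(l))/2,"slope",(l[0][0]+r[0][0])/2)
l2,r2=edges(c,range(120,220,2),207,219,.012,1),edges(c,range(90,140,2),288,302,.012,-1)
print("bed",l2,r2,"w",f(r2)-f(l2),"mid",(f(r2)+f(l2))/2)
print("prev bed mid at yb",.5529+.0807*yb,"front end",onz(c,(378/1.5,145/1.5),z,c["T"]))
print("bridge near top edge",onz(c,(380/1.5,118/1.5),.05,c["T"]), [onz(c,(u/1.5,87/1.5),.05,c["T"]).round(4) for u in (310,451)],[onz(c,(u/1.5,118/1.5),.05,c["T"]).round(4) for u in (294,467)])
E
```

```text
bar (array([0.07418127, 0.53892496]), 24) (array([0.06459448, 0.56451239]), 41)
bar w 0.026162636369657655 mid 0.5475554053126697 slope 0.06938787484856743
bed (array([0.08124199, 0.52338074]), 50) (array([0.0780289 , 0.58285177]), 25) w 0.05966381714771818 mid 0.5483381252466675
prev bed mid at yb 0.5480579999999999 front end [ 0.55123862 -0.01726972  0.0763    ]
bridge near top edge [ 0.55269431 -0.0080515   0.05      ] [array([0.5289, 0.0041, 0.05  ]), array([5.784e-01, 1.000e-04, 5.000e-02])] [array([ 0.5219, -0.0056,  0.05  ]), array([ 0.5838, -0.0106,  0.05  ])]
```

Emit:
play_rows(increments="-0.003 0 0.008 -0.004 0.0005 0.015 0;-0.003 0 0.008 -0.004 0.0005 0.03 0;-0.003 0 0.008 -0.004 0.0005 0.037 0;-0.003 0 0.008 -0.004 0.0005 0.041 0;-0.003 0 0.008 -0.004 0.0005 0.041 0;-0.003 0 0.008 -0.004 0.0005 0.041 0")

```text
time: 6.7
ee_pos: [0.5458, -0.1037, 0.0197]
eef_rot: [0.738, 0.675, 0.001, 0.001]
ft_force: [0.1, -0.8, -6.4]
width: 0.0276
grip_force: 40.0
```

```bash
cat > meas.py <<'E'
from h import *; from bench import *
import sys
s=read_state(); print(s["ee_pos"].round(4) if hasattr(s["ee_pos"],"round") else s["ee_pos"],s["time"],np.round(s["ft_force"],1))
c=camera("wrist"); c["T"]=twc(s,c); np.savez("wm.npz",**c)
z=.034; g=lambda q,y:np.polyval(q[0],y)
# expected image columns of bar edges
def col(x,y,z):
    p=np.linalg.inv(c["T"])@[x,y,z,1]; return p[0]/p[2]*c["fx"]+c["cx"],p[1]/p[2]*c["fy"]+c["cy"]
y0,y1=float(sys.argv[1]),float(sys.argv[2]); ym=(y0+y1)/2; xm=.5529+.0807*ym
r=sorted((int(col(xm,y0,z)[1]),int(col(xm,y1,z)[1]))); rows=range(r[0],r[1],2)
o=[]
for sg in (-1,1):
    u=int(col(xm+sg*.014,ym,z)[0]); o.append(edges(c,rows,u-9,u+9,z,-sg))
print("rows",r,"bar",o,"w",g(o[1],ym)-g(o[0],ym),"mid-bedmid",(g(o[1],ym)+g(o[0],ym))/2-xm,"slope",(o[0][0][0]+o[1][0][0])/2)
E
python3 meas.py -0.055 -0.025
```

```text
[ 0.5458 -0.1037  0.0197] 6.7 [ 0.1 -0.8 -6.4]
rows [107, 168] bar [(array([0.08467409, 0.54176598]), 31), (array([0.08463074, 0.56811437]), 31)] w 0.026350127495844422 mid-bedmid 0.001882080194212321 slope 0.08465241156355946
```

Emit:
play_rows(increments="0 0 -0.004 0 -0.0015 0.001 0;0 0 -0.004 0 -0.0015 0.003 0;0 0 -0.004 0 -0.0015 0.003 0")

```text
time: 7.05
ee_pos: [0.5442, -0.1037, 0.0168]
eef_rot: [0.736, 0.677, 0.001, 0.001]
ft_force: [-2.2, 0.4, 0.3]
width: 0.0279
grip_force: 40.0
```

```bash
python3 meas.py -0.055 -0.025
```

```text
[ 0.5442 -0.1037  0.0168] 7.05 [-2.2  0.4  0.3]
rows [106, 169] bar [(array([0.08423957, 0.54011104]), 32), (array([0.08004104, 0.56576776]), 32)] w 0.025824662664514664 mid-bedmid -1.8215728663895092e-05 slope 0.08214030041985795
```

Offset is under 0.1 mm and the bar is resting on the bed. I'll slide it in.

Emit:
play_rows(increments="0 0 0 0.005 0 0 0;0 0 0 0.01 0 0 0;0 0 0 0.015 0 0 0;0 0 0 0.02 0 0 0;0 0 0 0.025 0 0 0;0 0 0 0.03 0 0 0;0 0 0 0.03 0 0 0")

```text
time: 7.8
ee_pos: [0.5471, -0.0726, 0.0167]
eef_rot: [0.736, 0.677, 0.001, 0.001]
ft_force: [-0.3, -0.6, 4.2]
width: 0.0275
grip_force: 40.0
```

```bash
python3 meas.py -0.055 -0.025
```

```text
[ 0.5471 -0.0726  0.0167] 7.8 [-0.3 -0.6  4.2]
rows [171, 226] bar [(array([0.08584784, 0.54056246]), 28), (array([0.09472945, 0.56662417]), 28)] w 0.02570645161770635 mid-bedmid 0.00030976893355072477 slope 0.0902886444132529
```

Emit:
play_rows(increments="0 0 0 0.007 0 0 0;0 0 0 0.014 0 0 0;0 0 0 0.021 0 0 0;0 0 0 0.028 0 0 0;0 0 0 0.035 0 0 0;0 0 0 0.042 0 0 0;0 0 0 0.045 0 0 0;0 0 0 0.045 0 0 0")

```text
time: 8.65
ee_pos: [0.5508, -0.0289, 0.0168]
eef_rot: [0.736, 0.677, 0.001, 0.002]
ft_force: [0.3, -3.1, 5.0]
width: 0.0277
grip_force: 40.0
```

Emit:
play_rows(increments="0 0 0 0 0 0 0.3;0 0 0 0 0 0 0.45;0 0 0 0 0 0 0.55;0 0 0 0 0 0 0.55;0 0 0 0 0 0 0.55;0 0 0 0 0 -0.001 0.55")

```text
time: 9.25
ee_pos: [0.5501, -0.0287, 0.0171]
eef_rot: [0.736, 0.677, 0.001, 0.001]
ft_force: [-0.0, -0.6, 0.6]
width: 0.0472
grip_force: 0.0
```

Run:
```python
from h import *; from bench import *
s=read_state(); y=-.0274-.067; print(s["ee_pos"],s["width"],s["time"],s["ft_force"],inc(s,[.5529+.0807*y,y,.017],1.490))
c=camera("wrist"); np.savez("w4.npz",T=twc(s,c),**c); cv2.imwrite("pics/w4.png",cv2.resize(c["color"],None,fx=1.5,fy=1.5,interpolation=2)[:,:,::-1])
```

```text
[ 0.55012692 -0.02870176  0.01712701] 0.04724111514208468 9.25 [-0.02267189 -0.63083199  0.55199909] [ 0.0024 -0.0001 -0.0035 -0.0659  0.0007  0.0001]
```

View pics/w4.png

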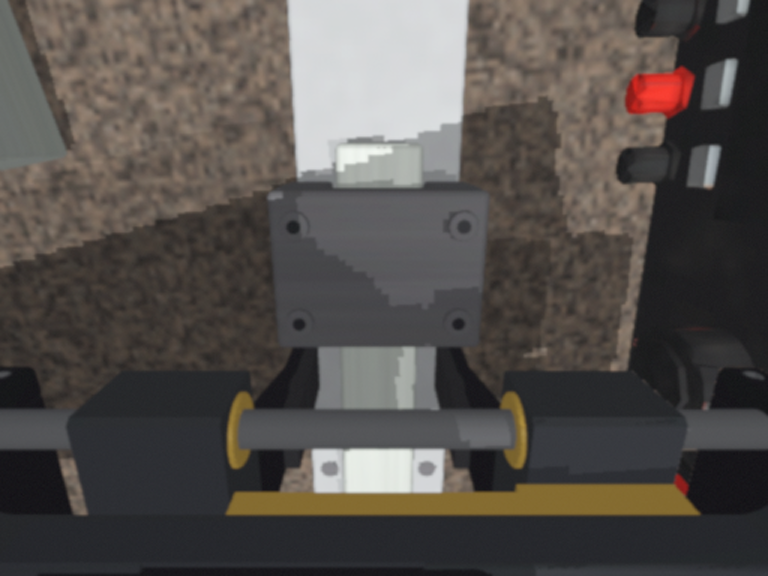

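The bar's front now shows beyond the bridge at (335–422, 142–185). I'll move the open gripper 66 mm back along the bar and regrasp near its rear.

Emit:
play_rows(increments="0 0 0 -0.02 0.0005 -0.001 0.55;0 0 0 -0.04 0.0005 -0.001 0.55;0 0 0 -0.056 0.0005 -0.001 0.55;0.002 0 -0.003 -0.066 0.001 0 0.55;0.002 0 -0.003 -0.066 0.001 0 0.55;0.002 0 -0.003 -0.066 0.001 0 0.5;0.002 0 -0.003 -0.066 0.001 0 0.3;0.002 0 -0.003 -0.066 0.001 0 0")

```text
time: 10.1
ee_pos: [0.5459, -0.0938, 0.0174]
eef_rot: [0.735, 0.678, 0.0, 0.0]
ft_force: [0.1, 0.4, -0.5]
width: 0.0347
grip_force: 0.0
```

Emit:
play_rows(increments="0 0 0 0 0 0 0;0 0 0 0 0 0 0;0 0 0 0 0 0 0;0 0 0 0 0 0 0;0 0 0 0 0 0 0;0 0 0 0 0 0 0")

```text
time: 10.7
ee_pos: [0.5458, -0.0942, 0.0174]
eef_rot: [0.735, 0.678, 0.0, 0.0]
ft_force: [-0.8, 4.9, 0.2]
width: 0.0276
grip_force: 40.0
```

```bash
python3 meas.py -0.048 -0.015
```

```text
[ 0.5458 -0.0942  0.0174] 10.7 [-0.8  4.9  0.2]
rows [105, 173] bar [(array([0.07000992, 0.54023896]), 34), (array([0.06985635, 0.56597618]), 34)] w 0.025742063939419024 mid-bedmid 0.000546726856829105 slope 0.0699331363515697
```

Emit:
play_rows(increments="0 0 0.004 0.008 -0.0005 0 0;0 0 0.006 0.016 -0.0005 0 0;0 0 0.006 0.024 -0.0005 0 0;0 0 0.006 0.032 -0.0005 0 0;0 0 0.006 0.04 -0.0005 0 0;0 0 0.006 0.048 -0.0005 0 0;0 0 0.006 0.056 -0.0005 0 0;0 0 0.006 0.064 -0.0005 0 0")

```text
time: 11.55
ee_pos: [0.5506, -0.0303, 0.0174]
eef_rot: [0.737, 0.676, 0.0, 0.0]
ft_force: [-0.9, -3.9, 1.7]
width: 0.0272
grip_force: 40.0
```

Emit:
play_rows(increments="0 0 0 0 0 0 0;0 0 0 0 0 0 0;0 0 0 0 0 0 0.3;0 0 0 0 0 0 0.5;0 0 0 0 0 0 0.6;0 0 0 0 0 0 0.6;0 0 0 0 0 0 0.6;0 0 0 0 0 0 0.6")

```text
time: 12.35
ee_pos: [0.5505, -0.0312, 0.0173]
eef_rot: [0.737, 0.675, 0.0, 0.0]
ft_force: [0.2, 0.7, 0.1]
width: 0.0509
grip_force: 0.0
```

Emit:
play_rows(increments="0 0 0 0 0 -0.03 0.6;0 0 0 0 0 -0.07 0.6;0 0 0 0.02 0 -0.1 0.6;0 0 0 0.06 0 -0.1 0.6;0 0 0 0.095 0 -0.1 0.6;0 0 0 0.095 0 -0.1 0.6;0 0 0 0.095 0 -0.1 0.6")

```text
time: 13.05
ee_pos: [0.5586, 0.0643, 0.1173]
eef_rot: [0.737, 0.676, 0.0, 0.0]
ft_force: [0.4, -0.4, -1.1]
width: 0.0521
grip_force: 0.0
```

Run:
```python
from h import *; from bench import *
s=read_state(); y=.0175+.072; print(s["ee_pos"],s["width"],s["time"],s["ft_force"],inc(s,[.5529+.0807*y,y,.018],1.490))
c=camera("wrist"); np.savez("w5.npz",T=twc(s,c),**c); cv2.imwrite("pics/w5.png",cv2.resize(c["color"],None,fx=1.5,fy=1.5,interpolation=2)[:,:,::-1])
```

```text
[0.55857857 0.0642831  0.11726721] 0.052144138759964515 13.05 [ 0.39899788 -0.39415738 -1.10781636] [ 0.0009  0.0003 -0.0049  0.0253 -0.0007  0.0993]
```

View pics/w5.png

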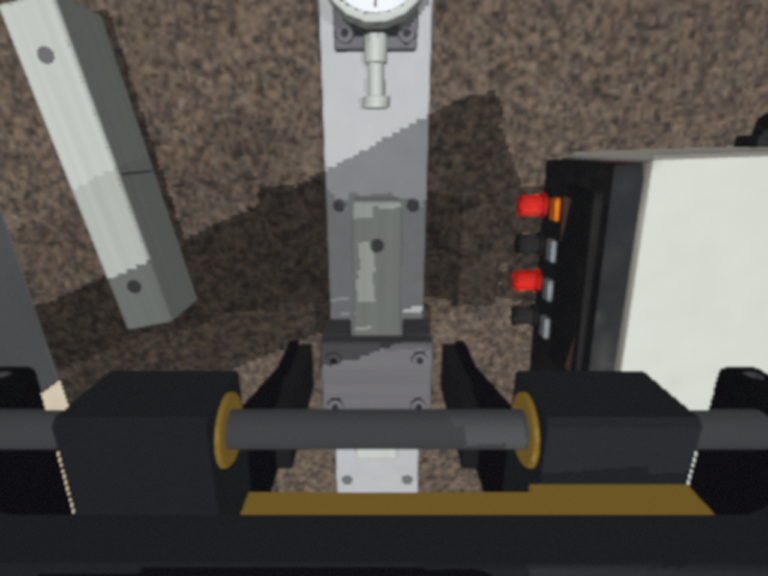

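The bar's front end is at (377,200), the plunger disc's near face at about (376,106), and the terminals' tips at x≈516. I'll check the gap and the terminals' height before going down.

Run:
```python
from h import *
a=dict(np.load("w4.npz"));b=dict(np.load("w5.npz"))
def tr(p,q):
    o1,d1=ray(a,np.array(p)/1.5,a["T"]);o2,d2=ray(b,np.array(q)/1.5,b["T"])
    s=np.linalg.lstsq(np.c_[d1,-d2],o2-o1,rcond=None)[0];A,B=o1+s[0]*d1,o2+s[1]*d2
    return ((A+B)/2).round(4),np.linalg.norm(A-B).round(4)
print("terminal",tr((626,92),(515,281)),tr((626,92),(515,206)),tr((618,163),(511,316)))
W=lambda u,v,z: onz(b,(u/1.5,v/1.5),z,b["T"]).round(4)
print("front",W(377,200,.034),"tip",W(376,107,.030),W(376,107,.023),"rear bridge",W(377,322,.05))
```

```text
terminal (array([0.6418, 0.0633, 0.0208]), np.float64(0.0034)) (array([ 0.686 ,  0.0807, -0.0879]), np.float64(0.0284)) (array([0.6395, 0.0412, 0.0225]), np.float64(0.0024))
front [0.5639 0.1193 0.034 ] tip [0.5674 0.1665 0.03  ] [0.5675 0.1671 0.023 ] rear bridge [0.5584 0.0546 0.05  ]
```

The terminals are low (z≈0.02, x≥0.64), so the gripper body clears them. The gap from bar to plunger is about 47.5 mm, so the draw is about 54.5 mm. I'll descend on the far side at y≈0.075 and grasp.

Emit:
play_rows(increments="0 0 -0.004 0.011 -0.0005 0.03 0.6;0 0 -0.004 0.011 -0.0005 0.06 0.6;0 0 -0.004 0.011 -0.0005 0.08 0.6;0 0 -0.004 0.011 -0.0005 0.092 0.6;0 0 -0.004 0.011 -0.0005 0.099 0.6;0 0 -0.004 0.011 -0.0005 0.099 0.6;0 0 -0.004 0.011 -0.0005 0.099 0.4;0 0 -0.004 0.011 -0.0005 0.099 0.2")

```text
time: 13.9
ee_pos: [0.56, 0.0747, 0.0194]
eef_rot: [0.736, 0.677, 0.001, 0.001]
ft_force: [0.6, 0.1, 0.7]
width: 0.0427
grip_force: 0.0
```

Emit:
play_rows(increments="0 0 0 0 0 0 0;0 0 0 0 0 0 0;0 0 0 0 0 0 0;0 0 0 0 0 0 0;0 0 0 0 0 0 0;0 0 0 0 0 0 0;0 0 0 0 0 0 0")

```text
time: 14.6
ee_pos: [0.5596, 0.0747, 0.0188]
eef_rot: [0.736, 0.677, 0.001, 0.001]
ft_force: [-1.1, -0.4, 6.4]
width: 0.0273
grip_force: 40.0
```

```bash
python3 meas.py 0.092 0.114
```

```text
[0.5596 0.0747 0.0188] 14.6 [-1.1 -0.4  6.4]
rows [186, 225] bar [(array([0.08685469, 0.5403189 ]), 20), (array([0.08182461, 0.56628654]), 20)] w 0.025449546429487158 mid-bedmid 0.0007776061716774363 slope 0.0843396484753082
```

Emit:
play_rows(increments="0 0 0 0.007 0 0 0;0 0 0 0.014 0 0 0;0 0 0 0.021 0 0 0;0 0 0 0.028 0 0 0;0 0 0 0.034 0 0 0;0 0 0 0.04 0 0 0;0 0 0 0.04 0 0 0;0 0 0 0.04 0 0 0")

```text
time: 15.45
ee_pos: [0.5633, 0.1139, 0.0188]
eef_rot: [0.736, 0.677, 0.0, 0.001]
ft_force: [0.4, -2.8, 5.0]
width: 0.0276
grip_force: 40.0
```

Run:
```python
from h import *; from bench import *
s=read_state(); print(s["ee_pos"],s["time"],s["ft_force"])
c=camera("wrist"); np.savez("w6.npz",T=twc(s,c),**c); cv2.imwrite("pics/w6.png",cv2.resize(c["color"][0:256,150:400],None,fx=2.4,fy=2.34,interpolation=2)[:,:,::-1])
```

```text
[0.56327182 0.11386176 0.01879258] 15.45 [ 0.35541154 -2.77752509  5.00716476]
```

View pics/w6.png

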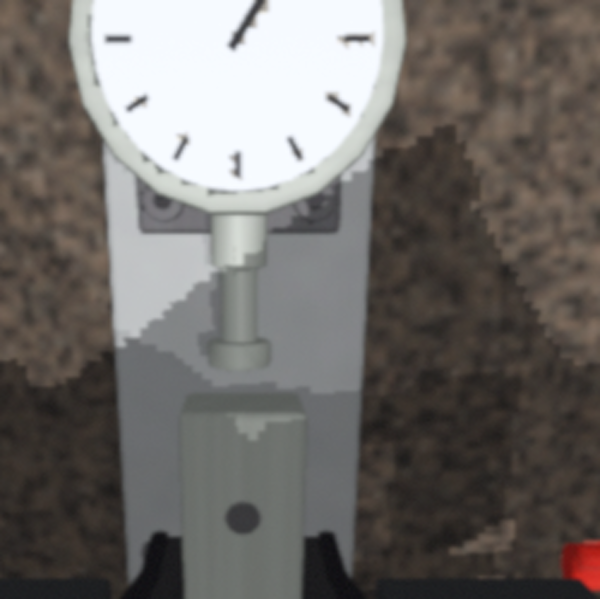

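The plunger is still free and the gap has narrowed. In crop pixels, the bar's front top edge is at row 412, its foot at 393, and the disc's near rim at 367.

Run:
```python
from h import *
b=dict(np.load("w6.npz"));W=lambda u,v,z: onz(b,(150+u/2.4,v/2.34),z,b["T"]).round(4)
print("front top",W(243,412,.034),"foot",W(243,394,.012),"rim",W(240,366,.030),W(240,369,.023),"sleeve",W(240,265,.025),"plunger root")
```

```text
front top [0.5674 0.1586 0.034 ] foot [0.5674 0.1575 0.012 ] rim [0.5676 0.168  0.03  ] [0.5674 0.166  0.023 ] sleeve [0.5693 0.1891 0.025 ] plunger root
```

Emit:
play_rows(increments="0 0 0 0.004 0 0 0;0 0 0 0.008 0 0 0;0 0 0 0.011 0 0 0;0 0 0 0.0135 0 0 0;0 0 0 0.0155 0 0 0;0 0 0 0.0155 0 0 0;0 0 0 0.0155 0 0 0")

```text
time: 16.2
ee_pos: [0.5646, 0.1274, 0.0188]
eef_rot: [0.737, 0.676, -0.001, 0.002]
ft_force: [-1.8, -9.2, 7.8]
width: 0.028
grip_force: 40.0
```

Run:
```python
from h import *; from bench import *
s=read_state(); print(s["ee_pos"],s["time"],s["ft_force"])
c=camera("wrist"); np.savez("w7.npz",T=twc(s,c),**c); cv2.imwrite("pics/w7.png",cv2.resize(c["color"][0:256,150:400],None,fx=2.4,fy=2.34,interpolation=2)[:,:,::-1])
```

```text
[0.56464205 0.1273873  0.01881839] 16.2 [-1.79979701 -9.19949805  7.7565655 ]
```

View pics/w7.png

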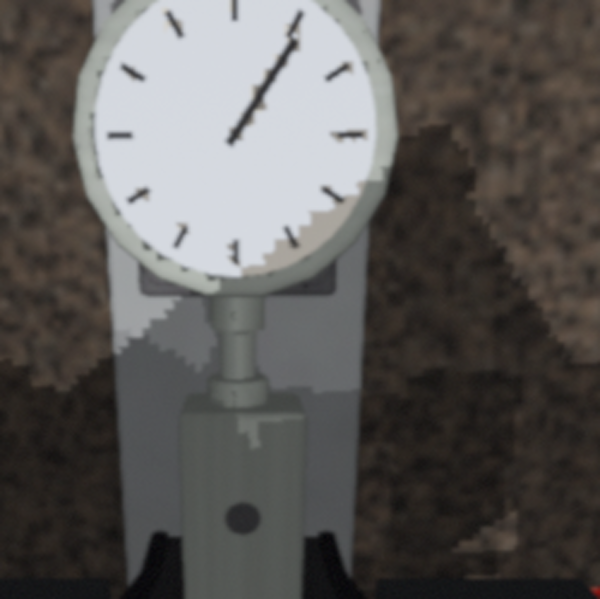

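The disc is now pressed by the bar. In crop rows, the shaft between the sleeve (330) and the disc's back (380) has shortened from 77 to 50.

Run:
```python
from h import *
for n,rows in (("w6",(265,342,412)),("w7",(331,380,411))):
    b=dict(np.load(n+".npz"));W=lambda u,v,z: onz(b,(150+u/2.4,v/2.34),z,b["T"])[1].round(4)
    y=[W(240,rows[0],.027),W(240,rows[1],.03),W(243,rows[2],.034)];print(n,y,"exposed",y[0]-y[1])
    g=cv2.cvtColor(b["color"],cv2.COLOR_RGB2GRAY)[:,247:253].mean(1);print(g[105:180].astype(int).tolist())
```

```text
w6 [np.float64(0.1892), np.float64(0.1732), np.float64(0.1586)] exposed 0.016000000000000014
[210, 209, 207, 202, 197, 196, 196, 191, 164, 129, 121, 132, 139, 141, 142, 142, 142, 142, 142, 141, 142, 141, 142, 141, 141, 141, 141, 142, 141, 141, 141, 141, 141, 141, 141, 141, 141, 141, 141, 141, 136, 122, 124, 136, 141, 142, 142, 142, 143, 143, 143, 142, 138, 134, 132, 133, 133, 133, 129, 116, 109, 107, 103, 96, 92, 91, 91, 91, 92, 93, 98, 111, 124, 130, 134]
w7 [np.float64(0.1887), np.float64(0.1785), np.float64(0.1724)] exposed 0.010200000000000015
[168, 171, 175, 175, 170, 166, 165, 177, 195, 198, 196, 194, 182, 146, 118, 114, 114, 113, 111, 106, 98, 92, 106, 114, 115, 115, 116, 115, 113, 113, 114, 114, 115, 116, 116, 113, 103, 97, 105, 110, 111, 111, 111, 111, 111, 111, 111, 111, 110, 111, 111, 111, 111, 111, 110, 109, 103, 88, 90, 104, 110, 110, 108, 108, 109, 110, 109, 107, 100, 84, 76, 84, 93, 98, 100]
```

The plunger is pressed about 5.5 mm. I'll add 1.5 mm for margin, then release and lift.

Emit:
play_rows(increments="0 0 0 0.0015 0 -0.0005 0;0 0 0 0.0015 0 -0.0005 0;0 0 0 0.0015 0 -0.0005 0")

```text
time: 16.55
ee_pos: [0.5645, 0.1297, 0.0188]
eef_rot: [0.736, 0.676, -0.0, 0.001]
ft_force: [0.1, -5.6, 2.9]
width: 0.0274
grip_force: 40.0
```

```bash
cat > gap.py <<'E'
from h import *; from bench import *
s=read_state(); print(s["ee_pos"],s["time"],s["ft_force"])
c=camera("wrist"); np.savez("w8.npz",T=twc(s,c),**c)
g=cv2.cvtColor(c["color"],cv2.COLOR_RGB2GRAY)[:,247:253].mean(1);print(g[105:180].astype(int).tolist())
E
python3 gap.py
```

```text
[0.56445577 0.12972765 0.01883328] 16.55 [ 0.09959522 -5.56342859  2.93078761]
[216, 216, 212, 194, 176, 161, 156, 164, 170, 164, 142, 129, 137, 156, 174, 171, 165, 160, 146, 122, 113, 114, 113, 112, 110, 105, 97, 102, 111, 115, 115, 115, 114, 113, 113, 113, 114, 116, 116, 116, 110, 99, 100, 107, 110, 111, 111, 110, 111, 111, 111, 111, 110, 111, 111, 110, 105, 90, 92, 105, 110, 111, 111, 112, 112, 111, 111, 110, 101, 83, 76, 85, 96, 99, 101]
```

The plunger is pressed about 7.5 mm. Releasing now.

Emit:
play_rows(increments="0 0 0 0 0 0 0.2;0 0 0 0 0 0 0.35;0 0 0 0 0 0 0.45;0 0 0 0 0 0 0.55;0 0 0 0 0 0 0.6;0 0 0 0 0 0 0.6;0 0 0 0 0 0 0.6")

```text
time: 17.3
ee_pos: [0.564, 0.1316, 0.0188]
eef_rot: [0.736, 0.677, 0.0, 0.0]
ft_force: [-0.2, -0.9, 0.2]
width: 0.0518
grip_force: 0.0
```

```bash
python3 gap.py; python3 meas.py 0.146 0.168
```

```text
[0.56398708 0.13158974 0.0188037 ] 17.3 [-0.23529105 -0.92776058  0.19662132]
[217, 216, 217, 217, 216, 217, 216, 212, 190, 156, 136, 141, 153, 159, 148, 132, 127, 141, 163, 172, 169, 164, 156, 133, 117, 115, 114, 112, 110, 106, 99, 97, 107, 113, 114, 113, 111, 111, 114, 114, 113, 114, 115, 113, 105, 99, 104, 108, 108, 108, 109, 108, 108, 108, 108, 108, 108, 108, 108, 105, 94, 88, 101, 109, 110, 110, 111, 110, 110, 110, 109, 104, 88, 76, 81]
[0.564  0.1316 0.0188] 17.35 [-0.3  0.6 -0.1]
rows [191, 230] bar [(array([0.08999615, 0.54004921]), 20), (array([0.04718809, 0.57226342]), 19)] w 0.025493343709369176 mid-bedmid 0.0013553743487244585 slope 0.06859212003537006
```

Emit:
play_rows(increments="0 0 0 0 0 -0.02 0.6;0 0 0 0 0 -0.05 0.6;0 0 0 0 0 -0.1 0.6;0 0 0 -0.04 0 -0.12 0.6;0 0 0 -0.04 0 -0.12 0.6;0 0 0 -0.04 0 -0.12 0.6")

```text
time: 18.0
ee_pos: [0.5609, 0.0905, 0.1392]
eef_rot: [0.737, 0.676, 0.0, 0.001]
ft_force: [0.3, 0.4, -0.5]
width: 0.0525
grip_force: 0.0
```

Run:
```python
from h import *; from bench import *
s=read_state(); print(s["ee_pos"],s["time"],s["ft_force"])
c=camera("wrist"); np.savez("w9.npz",T=twc(s,c),**c); cv2.imwrite("pics/w9.png",cv2.resize(c["color"],None,fx=1.5,fy=1.5,interpolation=2)[:,:,::-1])
```

```text
[0.56089917 0.09049003 0.13919065] 18.0 [ 0.26305133  0.42924585 -0.5213309 ]
```

View pics/w9.png

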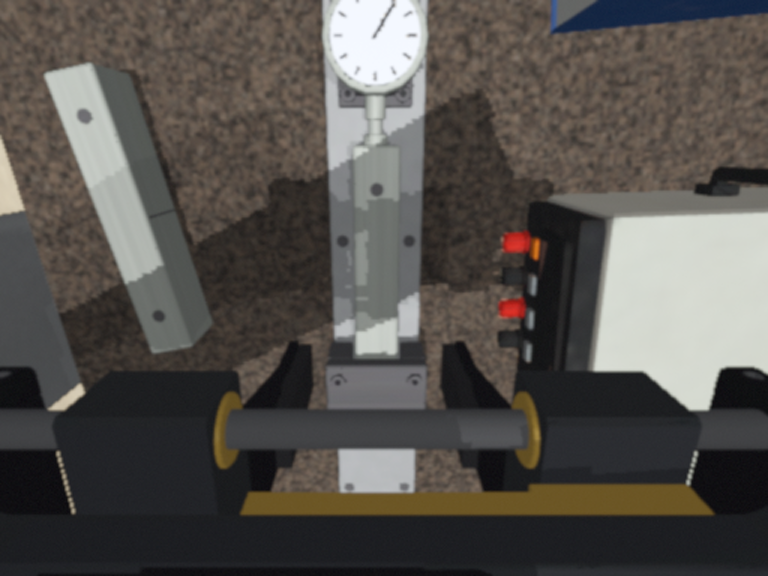

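The bar lies straight on the bed, still partly under the bridge, with its front end at (376,145) against the half-pressed plunger. The gripper is clear, so I'm handing it in.

```bash
python3 -c "
from bench import *
print(close_job())"
```

```text
the job is handed in; nothing more can be done
None
```

The job is handed in at about 18 s of the 58 s: the low bar lies flat under the bridge, holding the plunger pressed in about 7.5 mm by camera estimate, the gripper is clear, and I never touched the higher bar, torch or gauge; the hand-in call gave no verdict.

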